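# Seal the blue-lidded whetstone tub

### The job

On the knife shop's bench three clear tubs of sharpening stones stand with their gasketed lids only laid on. Seal the tub with the blue lid: press the lid down corner by corner, all the way round, until it sits fully home and level on the tub's rim. Leave the white and the green lid as they are, because those stones are still airing.

Things in the scene. Friction and masses are not known exactly. Their poses are not given: they have to be found in the camera images.
- lid_blue: Blue lid to press home: loose rigid plate 160 (x) by 120 (y) by 8 mm, about 0.3 kg, with an orange gasket plug 132 by 92 mm going 24 mm down into the tub's mouth. Origin: centre of the plate's underside; flat top 8 mm above it; x along the long side, z up. Starts level, underside 7 mm above the tub's rim (orange band showing); seated, origin 80 mm above the tub's origin.
- lid_blue_corner (a point): The middle of one of the four lighter blue round spots, 24 mm across, on top of the blue lid at its x = +-57, y = +-37 mm; this is the one at +57, +37. Pressed with about 8 to 14 N, the gasket under that corner gives way, goes down 7 mm to a stop (plate on rim) and stays. The opposite corner may rock up 7 mm; with all four pressed to the stop in turn the lid lies flat.
- tub_blue: Clear tub under the blue lid, fixed to the bench, 150 (x) by 110 (y) by 80 mm high, walls 4 mm, three sharpening stones inside. Origin at the centre of its underside, on the bench; same axes as the lid, z up. Its rim is 80 mm above the bench; the seated lid's top is 88 mm above the bench (95 mm at the start).
- lid_white: White lid of the same form, size, axes and origin, laid loosely on a like clear tub. The three tubs stand side by side, left, middle and right in any order, centres at least 210 mm apart. To be left as it is: not shifted, pressed down or tipped.
- lid_green: Green lid of the same form, size, axes and origin, laid loosely on a third like tub; also to be left as it is.
Mind the look-alikes: they are no part of the job. Of the things like the lid_white, leave any that is pink; of the rest the smaller one is meant.

How it is judged:
By the outcome, as a careful person would: the job done as asked, in the order asked, and still so for the second after the job is handed in, with the robot touching nothing.
It also fails if it takes over 48 s, if anything falls off the work surface, if the arm or the gripper's body presses on something with over 40 N, if the wrist force passes 120 N, or if a joint passes its speed limit or range.

### The arm

A 7-joint arm with a two-finger parallel gripper is mounted at the origin on the work surface. World frame = base frame: x ahead of the robot, y to its left, z up, the work surface at z = 0. Lengths are in mm, angles in rad, forces in N, time in s.
With the tool pointing down it reaches from about 400 to 850 mm from the base axis. Payload 10.4 kg.
Tool frame: the origin (TCP) lies at the centre of the arm's flange, where the gripper is bolted on; the fingertips stand 182 mm ahead of it and the grasp point (between the pads) lies 164 mm ahead of it; z points along the fingers, y is the line along which they close (so a half turn about z gives the same grasp; the last joint's range is limited). The gripper opens to 87 mm and grips with 3 to 60 N. Pads are 19 mm wide; open, the fingers measure 117 mm over their backs; the gripper's body (75 mm by 190 mm) begins 51 mm behind the grasp point.
Start: joints at [1.271, 0.332, -0.065, 1.46, 0.022, 1.35, -0.088], TCP at [170.813, -601.212, 404.776] pointing down, gripper open.
Joint ranges: [-2.6, 2.6], [-0.5, 2.12], [-1.47, 1.34], [0.16, 2.42], [-1.27, 4.41], [0.06, 2.06], [-2.6, 2.6]. Speed limits (rad/s): [2.22, 2.22, 2.79, 2.79, 3.14, 3.14, 3.14].

### API

Orientations are given as a rotation vector (axis times angle).
In Python, from bench import monitor, capture, job, cut_out gives the robot as it stands.
- The arm moves only by the tool arm_command, never from a script. Its argument "moves" is one flat list of numbers, 4 for each row, row after row: the shift along the tool's x, y, z in m, then the turn about the tool's z in degrees. In form: [tx, ty, tz, twist, tx, ty, tz, twist, ...]. A call has exactly 8 rows; each row shifts and turns the commanded pose from where the row before left it, along the tool's axes as they then stand; what a row does not reach is not made up. A row lasts 1/12 s, in which the tool goes at most 41.7 mm and 7.16 degrees, less where a joint would pass 70% of its speed; a pose out of reach is approached as far as the arm can. A call with a gripper value outside its range is refused whole. "claw" is the closure, from 0 (fully open) to 1 (shut), set as the call begins (left out, the last holds). The fingers move at their own pace and stop on an object; the grip force is fixed at half the most. Time passes only in rows, so rows that do not move let the fingers close, or fill a call up. It gives the time, the measured TCP pose, the force, the opening and the grip force at its end, in the units of the state.
- monitor.sense(): the state, without advancing time (a new reading comes with each control period).
- capture(name): name is "scene" or "top"; returns a dict with "color" (420x560x3 uint8, red, green, blue), "fx", "fy", "cx", "cy" (pixels), "T" (4x4, takes a point from camera to world coordinates). Camera axes: x right, y up, looking along -z (the intrinsics and any distortion apply to the point x, -y, -z); pixel columns grow to the right and rows downward; lengths in mm; the calibration is good to about 2 mm. A picture is of the moment at which its call begins. There is no depth.
- job.sign_off(): hands the job in; it is judged then, once.
Trained networks look in a picture, given as the dict that the camera call returned (one of the last four; its "shot" number tells which), for a name from the list of things; names that differ only in an ending like _2 or _b are one class to them, and where a whole thing is asked for, a point or a joint stands for the part that bears it (a point fixed in the world has none). Each returns a list of dicts, best first, with "conf" (0 to 1); they miss things now and then, are a little off and sometimes report something else, mostly with a low value. They report only what shows in the picture. A call takes as long as a camera call. They do not tell look-alikes from the thing itself.
- cut_out(picture, thing): "region" (420x560 bool, what is visible of it) and "position" ([column, row] in pixels, amid what is visible of it).
The state is a dict: "time_s": time; "q": joint angles; "joint_velocities": joint speeds; "effort": joint torques, N m; "tool_pos": TCP position; "eef_rot": TCP orientation; "wrist_force": force on the tool from outside, world axes, zero at the start; "moment": the same for the moment, N m; "gripper_width": finger opening in mm; "gripper_force": force on a finger pad.
Only numpy, scipy, OpenCV 4.12 (cv2) and the standard library are available. Lean on these libraries where they do the work, as an engineer would, in place of code of your own. Each camera call takes 0.05 s, during which the arm holds its last target. There are 200 camera calls.

## Working session

There is one attempt and no reset: what is moved stays moved. The work goes in short steps, Python scripts to look and compute and a tool call to move; the robot and the scene stay as the last step left them, time stands still between calls to the robot, and variables do not carry over. Pictures are saved under pics/ and viewed, at most 10 in all, crops included, and the job is handed in when it is done.

Besides the shell and the picture viewer there is one more tool, called as name(argument=value, ...) on one line, values as JSON. arm_command: Moves the arm, as the interface text tells. Its arguments: {"type":"object","properties":{"moves":{"type":"array"},"claw":{"type":"number"}},"required":["moves"]}

```bash
ls; mkdir -p pics; python3 - <<'E'
from bench import monitor, capture, cut_out
import cv2,numpy as np
s=monitor.sense();print(s)
for n in("scene","top"):
    p=capture(n);cv2.imwrite(f"pics/{n}0.png",p["color"][:,:,::-1]);print(n,p["fx"],p["fy"],p["cx"],p["cy"],p["T"],[k for k in p])
    for t in("lid_blue","lid_blue_corner","tub_blue"):
        print(t,[(r["conf"],r["position"],r["region"].sum()) for r in cut_out(p,t)])
E
```

```text
pics
{'time_s': 0.0, 'q': array([ 1.27140221,  0.33289567, -0.06468001,  1.4609462 ,  0.02163434,
        1.34989383, -0.08851872]), 'joint_velocities': array([-0.00014521,  0.00049318,  0.00022516, -0.00095845, -0.00104976,
       -0.00076974, -0.00015703]), 'effort': array([ 9.24808091e-06, -6.23243737e+01,  2.48102011e-02, -3.89897239e+01,
       -6.12826715e-02,  4.00313688e-02,  1.35512933e-04]), 'tool_pos': array([ 170.7515871 , -601.09283765,  403.93651624]), 'eef_rot': array([-3.11015505e+00, -4.33191467e-01,  4.78291216e-04]), 'wrist_force': array([-0.13556795, -0.23873189,  0.16189146]), 'moment': array([-0.04335866, -0.01327471,  0.00603477]), 'gripper_force': 0.0, 'gripper_width': 86.79322133382277}
scene 415.60212493493896 415.60212493493896 281.1494874097631 204.91611020808134 [[-1.51866833e-01 -7.59817358e-01  6.32150336e-01  1.06079814e+03]
 [ 9.88259053e-01 -1.27565877e-01  8.40891828e-02  8.98098336e+01]
 [ 1.67483910e-02  6.37498650e-01  7.70269409e-01  8.01641489e+02]
 [ 0.00000000e+00  0.00000000e+00  0.00000000e+00  1.00000000e+00]] ['color', 'fx', 'fy', 'cx', 'cy', 'T', 'shot']
lid_blue []
lid_blue_corner [(0.74, [278.8, 262.4], np.int64(4170))]
tub_blue [(0.6, [282.3, 291.1], np.int64(1497))]
top 472.58297816544746 472.58297816544746 277.1127118775979 207.07025615612582 [[-1.37287700e-02  9.94582654e-01 -1.03038177e-01  3.55533177e+02]
 [-9.99666546e-01 -1.59063348e-02 -2.03417089e-02  1.86287941e+01]
 [-2.18704706e-02  1.02724552e-01  9.94469381e-01  1.25842684e+03]
 [ 0.00000000e+00  0.00000000e+00  0.00000000e+00  1.00000000e+00]] ['color', 'fx', 'fy', 'cx', 'cy', 'T', 'shot']
lid_blue [(0.67, [281.7, 149.9], np.int64(2947)), (0.25, [279.3, 186.6], np.int64(13))]
lid_blue_corner [(0.86, [285.5, 155.4], np.int64(3048))]
tub_blue [(0.44, [296.9, 166.4], np.int64(8))]
```

View pics/scene0.png

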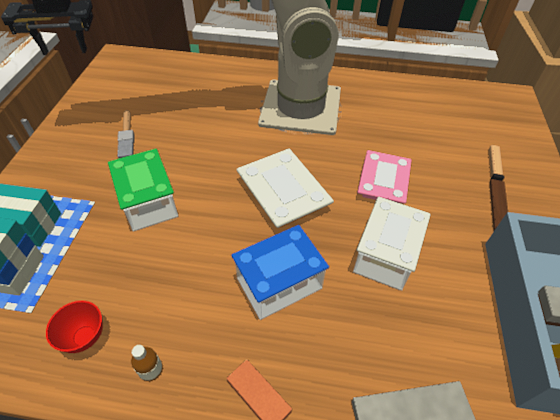

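View pics/top0.png

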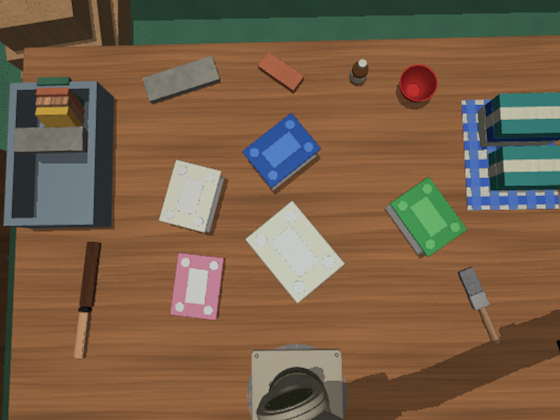

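The blue lid is in the middle: top view about (282,152), scene view about (280,262). Its four lighter spots are visible in both views. White, pink and green lids stand to either side. Next I'll measure the spots.

```bash
cat > h.py <<'E'
import numpy as np,cv2
from bench import monitor,capture,cut_out
def ray(p,uv,z):
    T=p["T"];d=T[:3,:3]@np.array([(uv[0]-p["cx"])/p["fx"],-(uv[1]-p["cy"])/p["fy"],-1.])
    return T[:3,3]+d*(z-T[2,3])/d[2]
def spots(p,roi,z=95):
    hsv=cv2.cvtColor(p["color"],cv2.COLOR_RGB2HSV)
    x0,y0,x1,y1=roi;m=np.zeros(hsv.shape[:2],np.uint8)
    blue=cv2.inRange(hsv,(100,90,60),(125,255,255));m[y0:y1,x0:x1]=blue[y0:y1,x0:x1]
    light=((hsv[:,:,1]<195)&(m>0)).astype(np.uint8)
    n,l,st,c=cv2.connectedComponentsWithStats(light,connectivity=4)
    return hsv,m,[(c[i],st[i,4],ray(p,c[i],z).round(1)) for i in range(1,n) if st[i,4]>15]
E
python3 - <<'E'
from h import *
for n,roi in(("top",(235,105,330,200)),("scene",(220,215,340,310))):
    p=capture(n);hsv,m,s=spots(p,roi)
    print(n,np.percentile(hsv[:,:,1][m>0],[5,15,30,50,70,90]))
    for a in s:print(a)
    x0,y0,x1,y1=roi;cv2.imwrite(f"pics/{n}c.png",cv2.resize(p["color"][y0:y1,x0:x1,::-1],None,fx=4,fy=4,interpolation=0))
E
```

```text
top [145. 147. 150. 178. 180. 184.]
(array([281.08008214, 150.11225188]), np.int32(2922), array([619.4,  30.5,  95. ]))
scene [170. 171. 174. 207. 210. 214.]
(array([294.7311828 , 235.19354839]), np.int32(93), array([557.1,  53. ,  95. ]))
(array([279.14889336, 259.94366197]), np.int32(994), array([622. ,  30.3,  95. ]))
(array([245.43119266, 257.11009174]), np.int32(109), array([626.3, -37.1,  95. ]))
(array([313.52293578, 261.95412844]), np.int32(109), array([615.5,  98.4,  95. ]))
(array([262.61904762, 286.4047619 ]), np.int32(126), array([685.1,   8.5,  95. ]))
```

```bash
sed -i 's/def spots(p,roi,z=95)/def spots(p,roi,z=95,th=190)/; s/<195/<th/' h.py; python3 - <<'E'
from h import *
p=capture("top")
for a in spots(p,(235,105,330,200),95,164)[2]:print(a)
s=monitor.sense();R=cv2.Rodrigues(s["eef_rot"])[0];print(R.round(3));print(R.T@(np.array([621,31,405])-s["tool_pos"]))
E
```

```text
(array([289.64383562, 124.12328767]), np.int32(73), array([685.7,   8. ,  95. ]))
(array([280.96343179, 149.4978903 ]), np.int32(711), array([621. ,  30.8,  95. ]))
(array([308.16      , 146.70666667]), np.int32(75), array([626.8, -37.4,  95. ]))
(array([254.        , 152.18055556]), np.int32(72), array([615.4,  98.5,  95. ]))
(array([272.44303797, 174.84810127]), np.int32(79), array([557.,  53.,  95.]))
[[ 0.962  0.273  0.   ]
 [ 0.273 -0.962 -0.   ]
 [ 0.     0.    -1.   ]]
[ 6.05850007e+02 -4.85080282e+02 -2.59621784e-01]
```

Both cameras agree on the spots: (557,53), (626.5,-37), (685.5,8) and (615.5,98.4), and their spacing fits 114 × 74 mm. I'll go above (626.5,-37) with the gripper shut.

arm_command(moves=[0.0247,-0.0174,0,0,0.0247,-0.0174,0,0,0.0247,-0.0174,0,0,0.0247,-0.0174,0,0,0.0247,-0.0174,0,0,0.0247,-0.0174,0,0,0.0247,-0.0174,0,0,0.0247,-0.0174,0,0], claw=1)

```text
time_s: 1.22
tool_pos: [323.6, -412.0, 405.0]
eef_rot: [3.111, 0.433, 0.0]
wrist_force: [0.9, -0.7, 0.3]
gripper_width: 41.7
gripper_force: 0.0
```

arm_command(moves=[0.0247,-0.0174,0,0,0.0247,-0.0174,0,0,0.0247,-0.0174,0,0,0.0247,-0.0174,0,0,0.0247,-0.0174,0,0,0.0247,-0.0174,0,0,0.0247,-0.0174,0,0,0.0247,-0.0174,0,0])

```text
time_s: 1.88
tool_pos: [475.6, -224.1, 405.0]
eef_rot: [3.111, 0.433, 0.001]
wrist_force: [1.2, -0.4, -0.2]
gripper_width: 0.7
gripper_force: 0.0
```

arm_command(moves=[0.0247,-0.0174,0,0,0.0247,-0.0174,0,0,0.0247,-0.0174,0,0,0.0247,-0.0174,0,0,0.0247,-0.0174,0,0,0.0247,-0.0174,0,0,0.0247,-0.0174,0,0,0,0,0,0])

```text
time_s: 2.55
tool_pos: [609.9, -55.0, 404.5]
eef_rot: [-3.107, -0.444, -0.002]
wrist_force: [0.1, 1.0, -0.0]
gripper_width: 0.3
gripper_force: 0.0
```

arm_command(moves=[0.0105,-0.0064,0,0,0.0104,-0.0064,0,0,0,0,0.025,0,0,0,0.025,0,0,0,0.025,0,0,0,0.025,0,0,0,0,0,0,0,0,0])

```text
time_s: 3.22
tool_pos: [624.5, -43.3, 304.2]
eef_rot: [-3.111, -0.432, 0.003]
wrist_force: [0.2, 1.1, 0.8]
gripper_width: 0.2
gripper_force: 0.0
```

```bash
python3 - <<'E'
from h import *
p=capture("scene");cv2.imwrite("pics/s1.png",cv2.resize(p["color"][120:340,180:400,::-1],None,fx=2.7,fy=2.7))
s=monitor.sense();print(s["tool_pos"],s["eef_rot"],s["wrist_force"])
E
```

```text
[624.98336637 -43.09589253 305.86481281] [3.11154092e+00 4.32509181e-01 1.16055820e-03] [0.5451123  0.47403691 1.03229331]
```

View pics/s1.png

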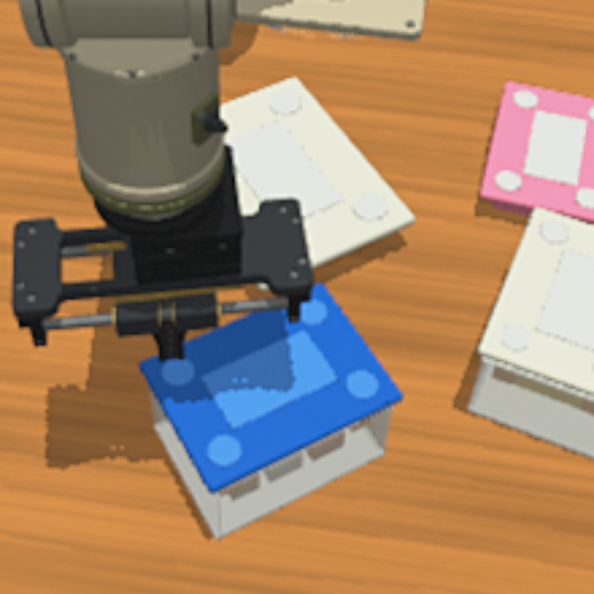

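The shut fingertips hover just behind the left spot, at crop (172,350) against the spot at (178,372). I'll shift 6 mm and descend.

arm_command(moves=[0.0031,-0.0054,0,0,0,0,0.012,0,0,0,0.012,0,0,0,0.002,0,0,0,0.002,0,0,0,0.001,0,0,0,0.001,0,0,0,0,0])

```text
time_s: 3.93
tool_pos: [625.7, -37.6, 275.5]
eef_rot: [3.111, 0.432, -0.002]
wrist_force: [-5.9, -2.0, 11.0]
gripper_width: 0.7
gripper_force: 5.6
```

arm_command(moves=[0,0,0.001,0,0,0,0.001,0,0,0,0.001,0,0,0,0.001,0,0,0,0.001,0,0,0,0,0,0,0,0,0,0,0,0,0])

```text
time_s: 4.6
tool_pos: [626.1, -38.3, 271.4]
eef_rot: [3.109, 0.431, 0.0]
wrist_force: [-5.6, -4.7, 15.3]
gripper_width: 0.2
gripper_force: 8.0
```

arm_command(moves=[0,0,0.001,0,0,0,0.001,0,0,0,0,0,0,0,0,0,0,0,0,0,0,0,0,0,0,0,0,0,0,0,0,0])

```text
time_s: 5.27
tool_pos: [626.5, -38.0, 270.9]
eef_rot: [3.109, 0.431, 0.003]
wrist_force: [-9.4, -4.4, 26.1]
gripper_width: 0.6
gripper_force: 13.2
```

The corner is at its stop: the force rises with no further travel. I'll lift and go to (685.5,8).

arm_command(moves=[0,0,-0.015,0,0,0,-0.018,0,0.023,-0.0091,0,0,0.023,-0.0091,0,0,0.023,-0.0091,0,0,0,0,0,0,0,0,0,0,0,0,0,0])

```text
time_s: 5.93
tool_pos: [684.7, 7.6, 300.1]
eef_rot: [3.111, 0.433, -0.002]
wrist_force: [0.2, -0.8, 0.1]
gripper_width: 0.3
gripper_force: 0.0
```

```bash
python3 - <<'E'
from h import *
p=capture("scene");cv2.imwrite("pics/s2.png",cv2.resize(p["color"][120:340,180:400,::-1],None,fx=2.7,fy=2.7))
s=monitor.sense();print(s["tool_pos"],s["eef_rot"],s["wrist_force"])
E
```

```text
[684.55797564   7.17395356 300.34499792] [ 3.11100686e+00  4.31802045e-01 -1.51281530e-03] [-0.15791533 -1.09564181  0.21093769]
```

View pics/s2.png

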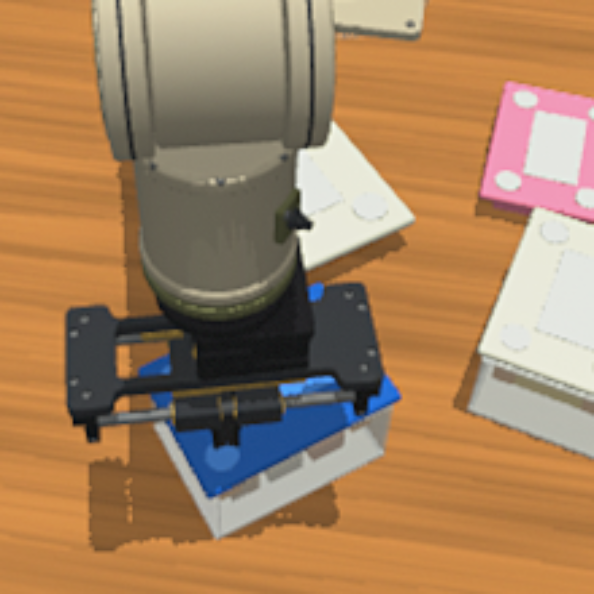

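The tip is over the near spot at crop (225,440), and the spot shows at (222,457). The lid is still in place, so I'll press.

arm_command(moves=[0.0005,0,0.01,0,0,0,0.004,0,0,0,0.003,0,0,0,0.002,0,0,0,0.002,0,0,0,0.002,0,0,0,0.002,0,0,0,0,0])

```text
time_s: 6.65
tool_pos: [685.3, 8.3, 275.3]
eef_rot: [3.112, 0.433, -0.001]
wrist_force: [0.0, -0.5, -0.1]
gripper_width: 0.7
gripper_force: 0.0
```

arm_command(moves=[0,0,0.001,0,0,0,0.001,0,0,0,0.001,0,0,0,0.001,0,0,0,0.001,0,0,0,0.0005,0,0,0,0,0,0,0,0,0])

```text
time_s: 7.32
tool_pos: [685.6, 8.3, 271.4]
eef_rot: [3.111, 0.433, 0.002]
wrist_force: [-2.6, -0.9, 7.1]
gripper_width: 0.5
gripper_force: 3.8
```

arm_command(moves=[0,0,0.001,0,0,0,0.001,0,0,0,0.001,0,0,0,0,0,0,0,0,0,0,0,0,0,0,0,0,0,0,0,0,0])

```text
time_s: 7.98
tool_pos: [685.9, 8.6, 271.1]
eef_rot: [3.111, 0.433, 0.005]
wrist_force: [-7.2, -0.7, 23.2]
gripper_width: 0.7
gripper_force: 11.4
```

arm_command(moves=[0,0,-0.018,0,0,0,-0.018,0,-0.0107,-0.0264,0,0,-0.0107,-0.0264,0,0,-0.0107,-0.0264,0,0,-0.0107,-0.0264,0,0,0,0,0,0,0,0,0,0])

```text
time_s: 8.65
tool_pos: [614.7, 99.9, 303.7]
eef_rot: [-3.111, -0.438, -0.001]
wrist_force: [0.9, -0.6, -0.9]
gripper_width: 0.6
gripper_force: 0.0
```

arm_command(moves=[0,0,0.01,0,0,0,0.002,0,0,0,0.002,0,0,0,0.002,0,0,0,0.002,0,0,0,0.002,0,0,0,0,0,0,0,0,0])

```text
time_s: 9.32
tool_pos: [615.5, 98.1, 283.2]
eef_rot: [3.112, 0.433, -0.0]
wrist_force: [0.6, -0.4, -0.5]
gripper_width: 0.6
gripper_force: 0.0
```

arm_command(moves=[0,0,0.0015,0,0,0,0.0015,0,0,0,0.0015,0,0,0,0.0015,0,0,0,0.0015,0,0,0,0.0015,0,0,0,0.0015,0,0,0,0.0005,0])

```text
time_s: 9.98
tool_pos: [615.8, 99.9, 273.8]
eef_rot: [-3.109, -0.435, -0.005]
wrist_force: [-1.5, 5.0, 11.3]
gripper_width: 0.2
gripper_force: 5.4
```

arm_command(moves=[0,0,0.001,0,0,0,0.001,0,0,0,0.001,0,0,0,0,0,0,0,0,0,0,0,0,0,0,0,0,0,0,0,0,0])

```text
time_s: 10.65
tool_pos: [616.0, 100.7, 271.6]
eef_rot: [-3.108, -0.436, -0.007]
wrist_force: [-0.6, 6.6, 12.2]
gripper_width: 0.2
gripper_force: 6.3
```

arm_command(moves=[0,0,0.001,0,0,0,0.001,0,0,0,0.001,0,0,0,0,0,0,0,0,0,0,0,0,0,0,0,0,0,0,0,0,0])

```text
time_s: 11.32
tool_pos: [616.1, 101.1, 271.0]
eef_rot: [-3.109, -0.436, -0.009]
wrist_force: [-8.9, 4.3, 32.2]
gripper_width: 0.4
gripper_force: 15.6
```

arm_command(moves=[0,0,-0.018,0,0,0,-0.018,0,-0.0229,0.0092,0,0,-0.0229,0.0092,0,0,-0.0229,0.0093,0,0,0,0,0,0,0,0,0.008,0,0,0,0,0])

```text
time_s: 11.98
tool_pos: [556.8, 52.9, 293.1]
eef_rot: [-3.111, -0.433, 0.001]
wrist_force: [-0.7, 0.1, 0.1]
gripper_width: 0.4
gripper_force: 0.0
```

arm_command(moves=[0,0,0.002,0,0,0,0.002,0,0,0,0.002,0,0,0,0.002,0,0,0,0.002,0,0,0,0.002,0,0,0,0.002,0,0,0,0,0])

```text
time_s: 12.65
tool_pos: [556.8, 52.7, 279.7]
eef_rot: [3.112, 0.433, -0.001]
wrist_force: [0.6, 0.4, 0.2]
gripper_width: 0.6
gripper_force: 0.0
```

arm_command(moves=[0,0,0.0015,0,0,0,0.0015,0,0,0,0.0015,0,0,0,0.0015,0,0,0,0.0015,0,0,0,0.0015,0,0,0,0.0015,0,0,0,0.0005,0])

```text
time_s: 13.32
tool_pos: [556.7, 53.6, 270.5]
eef_rot: [-3.111, -0.434, 0.0]
wrist_force: [-9.7, 0.6, 20.6]
gripper_width: 0.9
gripper_force: 10.3
```

arm_command(moves=[0,0,0.001,0,0,0,0.001,0,0,0,0,0,0,0,0,0,0,0,0,0,0,0,0,0,0,0,0,0,0,0,0,0])

```text
time_s: 13.98
tool_pos: [556.6, 53.8, 270.3]
eef_rot: [3.111, 0.434, 0.0]
wrist_force: [-16.9, -0.1, 34.3]
gripper_width: 0.4
gripper_force: 17.2
```

arm_command(moves=[0,0,-0.018,0,0,0,-0.018,0,0.0278,0.0196,0,0,0.0278,0.0196,0,0,0.0278,0.0196,0,0,0.0278,0.0196,0,0,0,0,0,0,0,0,0,0])

```text
time_s: 14.65
tool_pos: [686.2, 6.8, 301.9]
eef_rot: [-3.111, -0.431, 0.002]
wrist_force: [-0.7, 0.7, -0.9]
gripper_width: 0.7
gripper_force: 0.0
```

arm_command(moves=[0,0,0.009,0,0,0,0.003,0,0,0,0.003,0,0,0,0.003,0,0,0,0.002,0,0,0,0.002,0,0,0,0.002,0,0,0,0.002,0])

```text
time_s: 15.32
tool_pos: [685.3, 7.7, 277.2]
eef_rot: [3.111, 0.433, 0.0]
wrist_force: [-0.9, -0.2, 0.4]
gripper_width: 0.4
gripper_force: 0.0
```

arm_command(moves=[0,0,0.0015,0,0,0,0.001,0,0,0,0.001,0,0,0,0.001,0,0,0,0.001,0,0,0,0,0,0,0,0,0,0,0,0,0])

```text
time_s: 15.98
tool_pos: [685.3, 7.7, 271.8]
eef_rot: [3.111, 0.433, 0.0]
wrist_force: [-0.2, -0.1, -0.3]
gripper_width: 0.8
gripper_force: 0.0
```

arm_command(moves=[0,0,0.001,0,0,0,0.001,0,0,0,0.001,0,0,0,0.001,0,0,0,0,0,0,0,0,0,0,0,0,0,0,0,0,0])

```text
time_s: 16.65
tool_pos: [685.5, 8.0, 270.5]
eef_rot: [3.111, 0.433, 0.003]
wrist_force: [-7.4, 0.2, 18.2]
gripper_width: 0.3
gripper_force: 9.2
```

arm_command(moves=[0,0,-0.018,0,0,0,-0.018,0,-0.023,0.0091,0,0,-0.023,0.0091,0,0,-0.023,0.0091,0,0,0,0,0.01,0,0,0,0.005,0,0,0,0,0])

```text
time_s: 17.32
tool_pos: [626.2, -37.1, 287.5]
eef_rot: [-3.111, -0.434, 0.002]
wrist_force: [-0.3, 0.4, -0.3]
gripper_width: 0.5
gripper_force: 0.0
```

arm_command(moves=[0,0,0.002,0,0,0,0.002,0,0,0,0.002,0,0,0,0.002,0,0,0,0.002,0,0,0,0.002,0,0,0,0.002,0,0,0,0,0])

```text
time_s: 17.98
tool_pos: [626.3, -37.4, 274.3]
eef_rot: [-3.112, -0.433, 0.001]
wrist_force: [0.1, -0.3, -0.5]
gripper_width: 0.2
gripper_force: 0.0
```

arm_command(moves=[0,0,0.0015,0,0,0,0.0015,0,0,0,0.001,0,0,0,0.001,0,0,0,0.001,0,0,0,0.001,0,0,0,0,0,0,0,0,0])

```text
time_s: 18.65
tool_pos: [626.4, -37.3, 270.5]
eef_rot: [3.11, 0.433, 0.001]
wrist_force: [-10.4, -0.1, 23.1]
gripper_width: 0.2
gripper_force: 11.6
```

arm_command(moves=[0,0,0,0,0,0,0,0,0,0,0,0,0,0,0,0,0,0,0,0,0,0,0,0,0,0,0,0,0,0,0,0])

```text
time_s: 19.32
tool_pos: [626.4, -37.3, 270.5]
eef_rot: [3.11, 0.433, 0.001]
wrist_force: [-12.1, -1.3, 23.6]
gripper_width: 0.5
gripper_force: 11.6
```

All corners stop at the same height. I'll lift away and check with the cameras.

arm_command(moves=[0,0,-0.02,0,0,0,-0.035,0,0,0,-0.035,0,0,0,-0.035,0,-0.008,0.028,0,0,-0.008,0.028,0,0,-0.008,0.028,0,0,-0.008,0.028,0,0])

```text
time_s: 19.98
tool_pos: [626.0, -155.1, 393.1]
eef_rot: [3.111, 0.434, 0.001]
wrist_force: [-0.1, -0.4, -0.1]
gripper_width: 0.1
gripper_force: 0.0
```

arm_command(moves=[-0.008,0.03,0,0,-0.008,0.03,0,0,-0.008,0.03,0,0,-0.008,0.03,0,0,-0.008,0.03,0,0,-0.008,0.03,0,0,0,0,0,0,0,0,0,0])

```text
time_s: 20.65
tool_pos: [628.5, -342.5, 392.0]
eef_rot: [3.112, 0.428, -0.001]
wrist_force: [-0.1, 1.1, 0.5]
gripper_width: 0.5
gripper_force: 0.0
```

```bash
python3 - <<'E'
from h import *
for n,roi,th in(("top",(235,105,330,200),164),("scene",(220,215,340,310),190)):
    p=capture(n)
    for a in spots(p,roi,88,th)[2]:print(n,a)
    if n=="scene":cv2.imwrite("pics/s3.png",cv2.resize(p["color"][130:340,80:460,::-1],None,fx=2.1,fy=2.1))
print(monitor.sense()["tool_pos"])
E
```

```text
top (array([289.92857143, 125.        ]), np.int32(70), array([685.4,   7.2,  88. ]))
top (array([281.18439716, 150.06524823]), np.int32(705), array([621.1,  30.3,  88. ]))
top (array([308.15584416, 147.44155844]), np.int32(77), array([626.6, -37.7,  88. ]))
top (array([254.45454545, 152.54545455]), np.int32(77), array([616. ,  97.8,  88. ]))
top (array([272.59259259, 175.28395062]), np.int32(81), array([557.1,  52.8,  88. ]))
scene (array([294.65168539, 237.03370787]), np.int32(89), array([556.8,  53.1,  88. ]))
scene (array([279.05165289, 261.77582645]), np.int32(968), array([621.9,  30.2,  88. ]))
scene (array([245.54368932, 259.11650485]), np.int32(103), array([626.7, -37.2,  88. ]))
scene (array([313.21698113, 263.88679245]), np.int32(106), array([615.7,  98.3,  88. ]))
scene (array([262.23931624, 288.11965812]), np.int32(117), array([685.1,   7.6,  88. ]))
[ 629.4689105  -339.20133292  392.64711078]
```

View pics/s3.png

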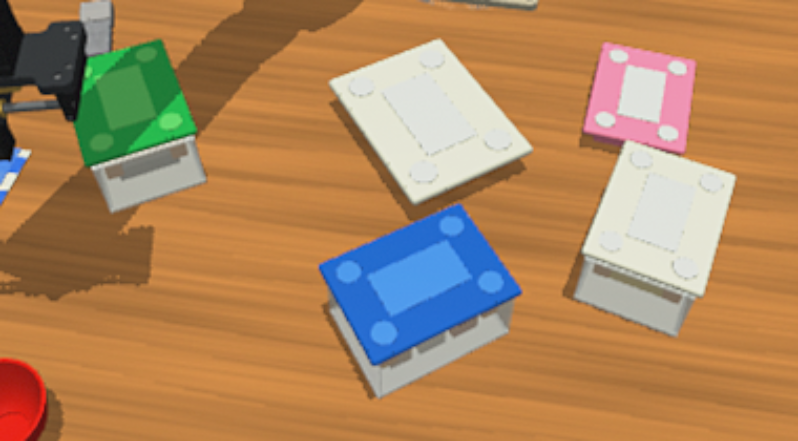

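The blue lid, at about (420,285) in the crop, sits level on the rim. At z=88 all four spots agree between the two cameras within about 1 mm. The white and green lids look unmoved, so I'm handing in.

```bash
python3 -c "from bench import job;print(job.sign_off())"
```

```text
the job is handed in; nothing more can be done
None
```

The blue lid is pressed home at all four corners and measures level at the seated height, the white and green lids were not touched, and the job was handed in after about 21 s.

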